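# Unlock the sample safe with its key and slide it open

### The arm

A 6-joint arm with a two-finger parallel gripper is mounted at the origin on a cart in front of the work surface, level with it; the furniture and walls round the work are solid. World frame = base frame: x ahead of the robot, y to its left, z up, the work surface at z = 0. Lengths are in m, angles in rad, forces in N, time in s.
With the tool pointing down it reaches from about 0.35 to 0.775 m from the base axis. Payload 5.5 kg.
Tool frame: the origin (TCP) lies on the centre line of the jaws, within the pads' length; the fingertips stand 11 mm ahead of it and the grasp point (between the pads) lies 8 mm behind it (env.tip_reach is the distance from the TCP to the fingertips, in m); z points along the fingers, x is the direction in which the jaws open and shut, and the axes are right-handed (so a half turn about z gives the same grasp; the last joint's range is limited). The gripper opens to 85 mm and grips with 20 to 120 N. Pads are 22 mm wide; open, the fingers measure 114 mm over their backs; the gripper's body (76 mm by 85 mm) begins 54 mm behind the grasp point. The pads swing forward as they close: fully open they stand 13 mm farther back than shut.
Start: joints at [-1.354, 0.313, 0.046, 1.304, 0, 1.431], TCP at [0.201, -0.539, 0.242] pointing down, gripper open.
Joint ranges: [-2.76, 2.76], [-0.86, 1.69], [-1.03, 1.26], [-2.2, 2.34], [-1.47, 1.5], [-3.14, 3.14]. Speed limits (rad/s): [2.57, 2.57, 3.14, 3.14, 3.14, 3.14].

### API

Orientations are given as a unit quaternion [w, x, y, z].
In Python, from workcell import env gives the robot as it stands.
- The arm moves only by the tool carry_out, never from a script. Its argument "moves" is one flat list of numbers, 7 for each row, row after row: the gripper command: -1 is shut, 1 is fully open, values between are in proportion, then the shift along the tool's x, y, z in m, then the turn, a rotation vector about the tool's x, y, z in degrees. A call has exactly 5 rows; each row shifts and turns the pose as measured when the row begins, along the tool's axes as they then stand; what a row does not reach is not made up. A row lasts 1/8 s, in which the tool goes at most 62.5 mm and 10.7 degrees, less where a joint would pass 70% of its speed; a pose out of reach is approached as far as the arm can. A call is refused whole if a number of a shift passes 0.0625 or a number of a turn 10.7, either way. A call with a gripper value outside its range is refused whole. The fingers move at their own pace and stop on an object; "squeeze" is the grip in N (left out, the last holds). Time passes only in rows, so rows that do not move let the fingers close, or fill a call up. It gives the time, the measured TCP pose, the force and the opening at its end, in the units of the state.
- env.get_state(): the state, without advancing time (a new reading comes with each control period).
- env.read_camera(name): name is "scene" or "side" or "wrist"; returns the picture (420x560x3 uint8, red, green, blue); there is no depth.
- env.calibration(name): a dict with "camera_matrix" (3x3 intrinsics, pixels), "rvec" (rotation vector, rad) and "tvec" (3), from world to camera coordinates, as OpenCV has them; the wrist camera has in their place "hand_eye" (4x4, takes a point from camera to tool coordinates, whose origin is the TCP and whose axes are the tool frame's). Camera axes: x right, y down, z forward; pixel columns grow to the right and rows downward; lengths in m; the calibration is good to about 2 mm. A picture is of the moment at which its call begins: read the wrist's pose just before it. calibration takes no time and is no camera call.
- env.hand_in(): hands the job in, once; it reports no verdict.
The state is a dict: "clock": time; "joint_pos": joint angles; "qvel": joint speeds; "tau": joint torques, N m; "tcp_pos": TCP position; "orientation": TCP orientation; "wrist_force": force on the tool from outside, world axes, zero at the start; "ft_torque": the same for the moment, N m; "finger_gap": finger opening in m.
Only numpy, scipy, OpenCV 4.12 (cv2) and the standard library are available. Lean on these libraries where they do the work, as an engineer would, in place of code of your own. Each camera call takes 0.05 s, during which the arm holds its last target. There are 200 camera calls.

### The job

Take the T-shaped key (the one with the straight crossbar, not the ring) out of the key stand, push it fully home in the keyhole of the grey sample safe and turn it clockwise as far as it goes, so that the hidden bolt is drawn. Then push the safe's cover by its black rib away from the lock until it is fully open. Leave the T-shaped key turned in the lock and the ring key in the stand, and do not disturb the other things on the bench.

Things in the scene. Friction and masses are not known exactly. Their poses are not given: they have to be found in the camera images.
- safe: Fixed grey metal box, 110 (x) by 220 (y) by 85 mm high; origin at the centre of its underside, z up. On top, from its +y end to its -y end: steel lock plate with the keyhole (70 mm long), aluminium sliding cover over a well with two vials, closed grey deck (74 mm) onto which the cover slides. Dark guide rails along both long sides rise 4 mm above the top.
- keyhole (a point): Centre of the keyhole, in the top face of the lock plate, 85 mm above the bench; axes as the safe's. Slot 18.5 mm long (y) and 7.5 mm wide (x) in a fixed plate 6 mm thick; the lock's rotor with a like slot (6.8 mm wide) lies right below, open to 24 mm depth. The key turns only when fully home, its collar on the plate, and once turned cannot be pulled out.
- lock_plug (a joint): Angle of the lock's rotor: 0 locked (slot in line with the plate's), growing clockwise seen from above to the stop at 1.25 rad. Friction about 0.06 N m; stays where left. The key has about 0.11 rad of play in it either way, so it turns that much farther. The hidden bolt frees the cover from about 0.95 rad on.
- cover (a joint): Travel of the cover: 0 closed, growing as it slides along the safe's -y (away from the lock) to the stop at 0.070 m, fully open. Friction about 1.5 N; stays where it is left. While the bolt is shut it moves only about 1 mm.
- cover_rib (a point): Centre of the upright black rib on the cover, 70 mm long (x), 8 mm thick (y), 16 mm high, its top 20 mm above the safe's top face, the cover's surface 5 mm above that face. Axes as the safe's. With the cover closed it lies 96 mm from the keyhole along the safe's -y.
- key_stand: Fixed grey plastic stand, 50 (x) by 124 (y) mm, with a top plate at 46 mm height in which the two keys hang upright in slots 64 mm apart along its y (at y = -32 and +32 mm; which key is in which varies). Origin at the centre of its underside.
- bar_key_grip (a point): Centre of the crossbar of the T-shaped steel key, which fits the safe. Bar 44 mm long (y), 10 mm thick (x, pinch here), 18 mm high; z up along the shank. Underside of its 22 mm collar 29 mm below this point; below that a thin 9.5 mm neck and a flat round-ended bit, 16 (y) by 5 (x) mm, to 22 mm below the collar. A half turn makes no difference. 45 g. Seated, this point is 29 mm above the keyhole.
- ring_key_grip (a point): Centre of the upright ring (30 mm across, 6 mm thick) of the other steel key in the stand, for another lock; its collar rests on the stand 31 mm below. It is to stay in the stand.
- beaker: Bystander: small clear beaker, 46 by 46 by 60 mm, behind the work. Origin at the centre of its underside.
- tape: Bystander: roll of black tape lying flat behind the safe, 56 mm across, 19 mm high. Origin at the centre of its underside.
- tweezers: Bystander: steel tweezers lying in front of the safe, 124 mm long (y), 10 mm high. Origin at the centre of the underside.
- marker: Bystander: felt pen lying in front of the key stand, 136 mm long (y), 13 mm high. Origin at the centre of the underside.
- driver: Bystander: screwdriver lying behind the safe, 170 mm long (y), 17 mm high. Origin at the centre of the underside.
There are look-alikes about, which are no part of the job. Leave any green look-alike of the part that bears bar_key_grip alone.

How it is judged:
By the outcome, as a careful person would: the job done as asked, in the order asked, and still so for the second after the job is handed in, with the robot touching nothing.
It also fails if it takes over 45 s, if anything falls off the work surface, if the arm or the gripper's body presses on something with over 40 N, if the wrist force passes 120 N, or if a joint passes its speed limit or range.

## Working session

There is one attempt and no reset: what is moved stays moved. The work goes in short steps, Python scripts to look and compute and a tool call to move; the robot and the scene stay as the last step left them, time stands still between calls to the robot, and variables do not carry over. Pictures are saved under pics/ and viewed, about 8 in all and at most 12, crops included, and the job is handed in when it is done.

Besides the shell and the picture viewer there is one more tool, called as a command line: name --argument value ..., lists and objects as JSON in quotes. carry_out: Moves the arm, as the interface text tells. Its arguments: {"type":"object","properties":{"moves":{"type":"array"},"squeeze":{"type":"number"}},"required":["moves"]}

```bash
mkdir -p pics; ls
python3 - <<'E'
from workcell import env
import cv2,numpy as np
s=env.get_state();print(s['clock'],s['tcp_pos'],s['orientation'],s['finger_gap'])
for n in("scene","side"):
    im=env.read_camera(n);cv2.imwrite(f"pics/{n}.png",im[:,:,::-1])
    c=env.calibration(n);print(n,c)
print(env.calibration("wrist"))
a=cv2.imread("pics/scene.png");b=cv2.imread("pics/side.png")
E
```

```text
pics
0.0 [ 0.2007196  -0.53830259  0.24141551] [-6.17198928e-04  8.21362390e-01 -5.70405999e-01 -6.63993441e-04] 0.08527754102480717
scene {'camera_matrix': array([[420.825039  ,   0.        , 272.75237373],
       [  0.        , 420.825039  , 212.04159696],
       [  0.        ,   0.        ,   1.        ]]), 'rvec': array([ 0.95900384, -2.1980096 ,  1.32025502]), 'tvec': array([0.41789191, 0.23755813, 0.59624878])}
side {'camera_matrix': array([[507.43058627,   0.        , 279.10871288],
       [  0.        , 507.43058627, 206.27548507],
       [  0.        ,   0.        ,   1.        ]]), 'rvec': array([ 2.25164682,  0.03601004, -0.02160605]), 'tvec': array([-0.53981429,  0.09968026,  1.07956908])}
{'camera_matrix': array([[359.8096814 ,   0.        , 283.07478317],
       [  0.        , 359.8096814 , 206.71100852],
       [  0.        ,   0.        ,   1.        ]]), 'hand_eye': array([[ 9.99999871e-01,  8.34920732e-05,  5.01505261e-04,
         8.93526305e-04],
       [-2.40841552e-04,  9.46515380e-01,  3.22658607e-01,
        -8.43309350e-02],
       [-4.47743007e-04, -3.22658686e-01,  9.46515278e-01,
        -1.31492166e-01],
       [ 0.00000000e+00,  0.00000000e+00,  0.00000000e+00,
         1.00000000e+00]])}
```

View pics/scene.png

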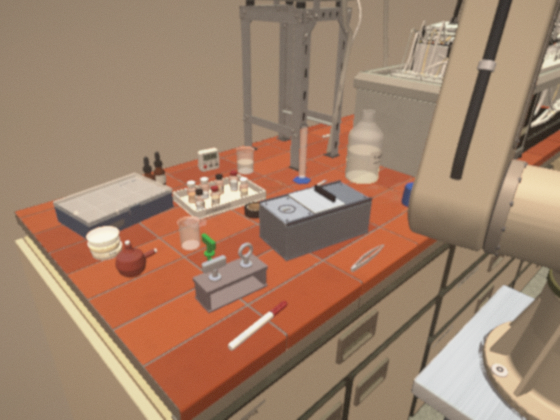

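View pics/side.png

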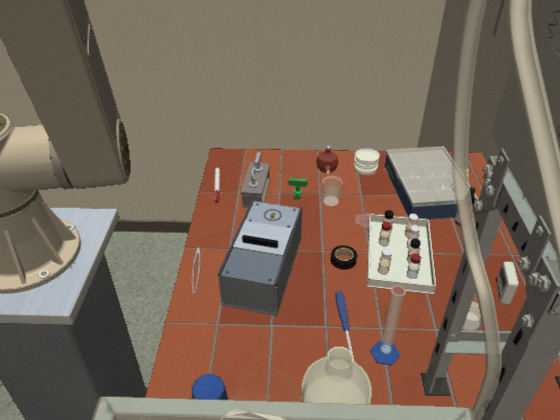

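Candidates for the T-key are the grey crossbar in the stand (scene ~(213,265), side ~(258,160)), the ring key (scene (246,252), side (254,180)) and the green look-alike (scene (208,243), side (298,184)). By the description I choose the first and check it in a close crop.

Run:
```python
import cv2,numpy as np
a=cv2.imread("pics/scene.png");b=cv2.imread("pics/side.png")
A=cv2.resize(a[180:310,185:385],(800,520),interpolation=cv2.INTER_CUBIC)
cv2.imwrite("pics/c1.png",A)
B=cv2.resize(b[145:315,205:315],None,fx=3.5,fy=3.5,interpolation=cv2.INTER_CUBIC)
cv2.imwrite("pics/c2.png",B);print(B.shape)
```

```text
(595, 385, 3)
```

View pics/c1.png

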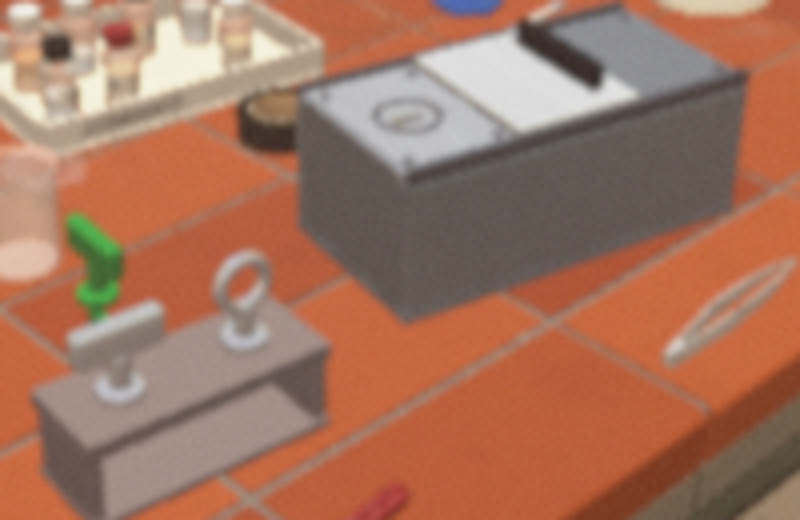

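View pics/c2.png

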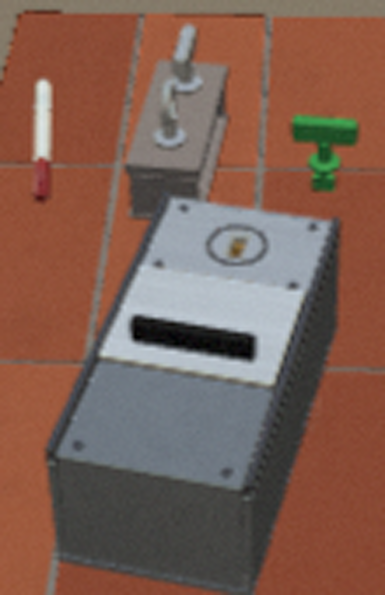

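The crop shows the straight crossbar at the stand's far (+y) end, with its bar in scene at (214,264). The ring key is at the near end, with its collar in scene at (246,263). The keyhole is in scene at (287,209) and in side at (273,215).

```bash
cat > h.py <<'E'
import cv2,numpy as np
from workcell import env
from scipy.spatial.transform import Rotation as R
def rot(s=None):
    q=(s or env.get_state())['orientation'];return R.from_quat([q[1],q[2],q[3],q[0]])
def cam(n,s=None):
    c=env.calibration(n);K=c['camera_matrix']
    if n!='wrist':
        r=cv2.Rodrigues(c['rvec'])[0];return K,r.T,-r.T@c['tvec']
    s=s or env.get_state();r=rot(s).as_matrix();H=c['hand_eye']
    return K,r@H[:3,:3],np.array(s['tcp_pos'])+r@H[:3,3]
def ray(n,uv,s=None):
    K,r,o=cam(n,s);d=r@np.linalg.inv(K)@[uv[0],uv[1],1];return o,d/np.linalg.norm(d)
def plane(n,uv,z,s=None):
    o,d=ray(n,uv,s);return o+d*(z-o[2])/d[2]
def proj(n,P,s=None):
    K,r,o=cam(n,s);p=K@(r.T@(np.array(P)-o));return p[:2]/p[2]
def tri(rs):
    A=sum(np.eye(3)-np.outer(d,d) for o,d in rs);b=sum((np.eye(3)-np.outer(d,d))@o for o,d in rs)
    return np.linalg.solve(A,b)
E
python3 - <<'E'
from h import *
np.set_printoptions(precision=4,suppress=True)
a=lambda u,v:(185+u/4,180+v/4)
b=lambda u,v:(205+u/3.5,145+v/3.5)
for nm,p,q,z in [("bar",(117,336),(184,50),.075+.0),("collar",(120,386),(184,83),.048),("ringcol",(244,334),(170,135),.048),("keyhole",(408,117),(237,246),.085),("green",(95,245),(326,130),.05)]:
    p=a(*p);q=b(*q)
    print(nm,tri([ray("scene",p),ray("side",q)]),plane("scene",p,z),plane("side",q,z))
for q,z in [((165,198),.089),((335,222),.089),((255,490),.089),((52,455),.089),((133,322),.105),((253,340),.105)]: print("side",plane("side",b(*q),z))
for q,z in [((302,90),.089),((408,175),.089),((745,75),.089),((620,8),.089),((522,25),.105),((602,75),.105),((70,350),.084),((160,310),.084),((35,395),.046),((100,455),.046),((328,350),.046)]: print("scene",plane("scene",a(*q),z))
print(rot().as_matrix())
E
```

```text
bar [0.4793 0.2604 0.0739] [0.4772 0.2613 0.075 ] [0.4798 0.2596 0.075 ]
collar [0.4791 0.2601 0.0472] [0.4784 0.2607 0.048 ] [0.4791 0.2588 0.048 ]
ringcol [0.4731 0.1968 0.048 ] [0.472  0.1968 0.048 ] [0.4737 0.1977 0.048 ]
keyhole [0.5253 0.0417 0.0827] [0.5215 0.0449 0.085 ] [0.5259 0.0396 0.085 ]
green [0.5776 0.2035 0.0494] [0.5757 0.2041 0.05  ] [0.5781 0.2037 0.05  ]
side [0.4808 0.0785 0.089 ]
side [0.5833 0.0587 0.089 ]
side [ 0.5434 -0.1544  0.089 ]
side [ 0.4389 -0.1338  0.089 ]
side [ 0.4737 -0.0497  0.105 ]
side [ 0.5391 -0.062   0.105 ]
scene [0.5749 0.0701 0.089 ]
scene [0.4742 0.0921 0.089 ]
scene [ 0.4292 -0.1171  0.089 ]
scene [ 0.5295 -0.1362  0.089 ]
scene [ 0.5293 -0.0495  0.105 ]
scene [ 0.4608 -0.0342  0.105 ]
scene [0.4714 0.2883 0.084 ]
scene [0.4696 0.2439 0.084 ]
scene [0.5    0.2897 0.046 ]
scene [0.4487 0.2926 0.046 ]
scene [0.4396 0.1753 0.046 ]
[[ 0.3493 -0.937  -0.0004]
 [-0.937  -0.3493  0.0016]
 [-0.0016 -0.0002 -1.    ]]
```

```bash
cat >> h.py <<'E'
def Ryaw(deg):  # tool straight down, tool x at this world yaw
    return R.from_euler('z',deg,degrees=True)*R.from_euler('x',180,degrees=True)
def plan(P,yaw,n,wayrot=10.5,step=.058,grip=1):
    """rows towards P, yaw (the turn goes about tool z the short way from unwrapped current+dyaw)"""
    s=env.get_state();p=np.array(s['tcp_pos']);r=rot(s)
    y=np.degrees(np.arctan2(*r.as_matrix()[1::-1,0]));P=np.array(P,float)
    dy=yaw-y
    for i in range(n):
        d=P-p;L=np.linalg.norm(d);d*=min(1,step/max(L,1e-9))
        if abs(dy)>wayrot: k=np.sign(dy)*wayrot
        else: k=dy
        dy-=k;y+=k;r2=Ryaw(y)
        w=np.degrees((r.inv()*r2).as_rotvec());m=r.inv().apply(d)
        print([grip]+[round(v,4) for v in m]+[round(v,1) for v in w])
        p=p+d;r=r2
    print("left",P-p,dy)
E
python3 - <<'E'
from h import *
plan([.525,0,.22],168.5,25)
print(plane("side",(208,390),.05))
E
```

```text
[1, np.float64(-0.0361), np.float64(-0.0454), np.float64(0.0021), np.float64(-0.0), np.float64(0.1), np.float64(-10.5)]
[1, np.float64(-0.0272), np.float64(-0.0512), np.float64(0.002), np.float64(0.0), np.float64(0.0), np.float64(-10.5)]
[1, np.float64(-0.0174), np.float64(-0.0553), np.float64(0.002), np.float64(-0.0), np.float64(0.0), np.float64(-10.5)]
[1, np.float64(-0.0071), np.float64(-0.0575), np.float64(0.002), np.float64(0.0), np.float64(0.0), np.float64(-10.5)]
[1, np.float64(0.0035), np.float64(-0.0579), np.float64(0.002), np.float64(0.0), np.float64(0.0), np.float64(-10.5)]
[1, np.float64(0.014), np.float64(-0.0562), np.float64(0.002), np.float64(-0.0), np.float64(0.0), np.float64(-10.5)]
[1, np.float64(0.024), np.float64(-0.0527), np.float64(0.002), np.float64(0.0), np.float64(0.0), np.float64(-10.5)]
[1, np.float64(0.0333), np.float64(-0.0475), np.float64(0.002), np.float64(0.0), np.float64(0.0), np.float64(-10.5)]
[1, np.float64(0.0413), np.float64(-0.0406), np.float64(0.002), np.float64(0.0), np.float64(0.0), np.float64(-10.5)]
[1, np.float64(0.0481), np.float64(-0.032
[... 1061 characters left out ...]
1, np.float64(0.0), np.float64(0.0), np.float64(0.0), np.float64(-0.0), np.float64(0.0), np.float64(-10.5)]
[1, np.float64(0.0), np.float64(0.0), np.float64(0.0), np.float64(0.0), np.float64(0.0), np.float64(-10.5)]
[1, np.float64(0.0), np.float64(0.0), np.float64(0.0), np.float64(0.0), np.float64(0.0), np.float64(-10.5)]
[1, np.float64(0.0), np.float64(0.0), np.float64(0.0), np.float64(0.0), np.float64(0.0), np.float64(-7.1)]
[1, np.float64(0.0), np.float64(0.0), np.float64(0.0), np.float64(0.0), np.float64(0.0), np.float64(0.0)]
[1, np.float64(0.0), np.float64(0.0), np.float64(0.0), np.float64(0.0), np.float64(0.0), np.float64(0.0)]
left [0. 0. 0.] 0.0
[ 0.4429084  -0.33599355  0.05      ]
```

carry_out --moves '[1, -0.036, -0.045, 0.002, 0, 0.1, -10.5, 1, -0.027, -0.051, 0.002, 0, 0, -10.5, 1, -0.017, -0.055, 0.002, 0, 0, -10.5, 1, -0.007, -0.0575, 0.002, 0, 0, -10.5, 1, 0.0035, -0.058, 0.002, 0, 0, -10.5]'

```text
clock: 0.72
tcp_pos: [0.3492, -0.286, 0.2283]
orientation: [-0.001, 0.99, -0.139, -0.0]
wrist_force: [1.4, -0.6, -0.5]
finger_gap: 0.0852
```

carry_out --moves '[1, 0.014, -0.056, 0.002, 0, 0, -10.5, 1, 0.024, -0.053, 0.002, 0, 0, -10.5, 1, 0.033, -0.0475, 0.002, 0, 0, -10.5, 1, 0.041, -0.041, 0.002, 0, 0, -10.5, 1, 0.048, -0.032, 0, 0, 0, -10.5]'

```text
clock: 1.35
tcp_pos: [0.4937, -0.0244, 0.2197]
orientation: [-0.001, 0.946, 0.324, 0.0]
wrist_force: [0.0, -1.0, -0.0]
finger_gap: 0.0856
```

carry_out --moves '[1, 0.03, -0.014, 0.002, 0, 0, -10.6, 1, 0, 0, 0, 0, 0, -10.6, 1, 0, 0, 0, 0, 0, -10.6, 1, 0, 0, 0, 0, 0, -10.6, 1, 0, 0, 0, 0, 0, -10.6]'

```text
clock: 1.98
tcp_pos: [0.5092, 0.0117, 0.2149]
orientation: [-0.003, 0.698, 0.716, -0.001]
wrist_force: [0.6, -0.1, -0.4]
finger_gap: 0.0854
```

carry_out --moves '[1, 0, 0, 0, 0, 0, -10.6, 1, 0, 0, 0, 0, 0, -10.6, 1, 0, 0, 0, 0, 0, -10.6, 1, 0, 0, 0, 0, 0, -10.6, 1, 0, 0, 0, 0, 0, -10.6]'

```text
clock: 2.6
tcp_pos: [0.5073, 0.0121, 0.2126]
orientation: [-0.006, 0.299, 0.954, 0.001]
wrist_force: [-1.1, -0.1, -0.9]
finger_gap: 0.0858
```

```bash
sed -i 's/print(\[grip\].*/print(*[grip],*[round(float(v),4) for v in m],*[round(float(v),1) for v in w],sep=", ")/' h.py
python3 - <<'E'
from h import *
print(env.get_state()['joint_pos'],rot().as_matrix()[:,0])
plan([.525,0,.22],168.5,5)
E
```

```text
[-0.13608023  0.20301248 -0.17335247  1.20560643  0.00293202 -1.09923879] [-0.82092939  0.57091816  0.01128708]
1, -0.0213, 0.0001, -0.0077, -0.1, -0.7, -10.5
1, 0.0, 0.0, 0.0, -0.0, 0.0, -10.5
1, 0.0, 0.0, 0.0, 0.0, 0.0, -2.3
1, 0.0, 0.0, 0.0, 0.0, 0.0, 0.0
1, 0.0, 0.0, 0.0, 0.0, 0.0, 0.0
left [0. 0. 0.] 0.0
```

carry_out --moves '[1, -0.021, 0, -0.008, -0.1, -0.7, -10.5, 1, 0, 0, 0, 0, 0, -10.5, 1, 0, 0, 0, 0, 0, -2.3, 1, 0, 0, 0, 0, 0, 0, 1, 0, 0, 0, 0, 0, 0]'

```text
clock: 3.22
tcp_pos: [0.5236, 0.0001, 0.2184]
orientation: [-0.002, 0.096, 0.995, 0.0]
wrist_force: [-0.5, 0.8, 0.5]
finger_gap: 0.0855
```

Run:
```python
from h import *
s=env.get_state();im=env.read_camera("wrist");import json
json.dump({k:np.array(s[k]).tolist() for k in('tcp_pos','orientation')},open('w1.json','w'))
cv2.imwrite("pics/w1.png",im[:,:,::-1]);print(s['tcp_pos'],rot(s).as_matrix(),s['joint_pos'])
```

```text
[5.23567935e-01 5.08047712e-05 2.18402114e-01] [[-9.81533110e-01  1.91254487e-01 -3.80457756e-03]
 [ 1.91253716e-01  9.81540469e-01  5.68711558e-04]
 [ 3.84311548e-03 -1.69430373e-04 -9.99992601e-01]] [-1.53291054e-01  2.25326807e-01 -1.30389524e-01  1.21892681e+00
 -1.88835403e-05 -1.53164695e+00]
```

View pics/w1.png

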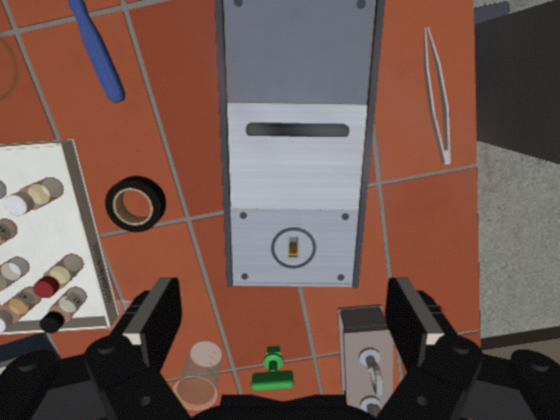

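The wrist view shows the keyhole slot at about (293,247), the rib at (298,130), and the stand with its keys at lower right, partly hidden. I'll refine the keyhole and the safe's yaw.

Run:
```python
from h import *
import json
np.set_printoptions(precision=4,suppress=True)
s=json.load(open('w1.json'));im=cv2.imread("pics/w1.png")
hsv=cv2.cvtColor(im,cv2.COLOR_BGR2HSV)
sub=hsv[232:264,280:308];m=((sub[:,:,1]>90)|(sub[:,:,2]<90)).astype(np.uint8)
n,l,st,ce=cv2.connectedComponentsWithStats(m);print(st[1:],ce[1:]+[280,232])
i=1+np.argmax(st[1:,4]);pts=np.argwhere(l==i)[:,::-1]+[280,232]
r=cv2.minAreaRect(pts.astype(np.float32));print(r)
g=cv2.cvtColor(im,cv2.COLOR_BGR2GRAY)
ci=cv2.HoughCircles(cv2.GaussianBlur(g[215:280,260:325],(3,3),0),cv2.HOUGH_GRADIENT,1,50,param1=80,param2=12,minRadius=17,maxRadius=26)
print(ci+[260,215,0] if ci is not None else None)
print("slot",plane("wrist",r[0],.085,s),"circ",plane("wrist",ci[0,0,:2]+[260,215],.085,s))
# rib: dark blob
m=(g[115:145,235:360]<70).astype(np.uint8);n,l,st,ce=cv2.connectedComponentsWithStats(m);i=1+np.argmax(st[1:,4])
print("ribblob",st[i],ce[i]+[235,115],plane("wrist",ce[i]+[235,115],.1,s))
# outer safe edges: rows, brown/grey saturation transition
L=[];Rr=[]
for v in range(10,280,6):
    w=(hsv[v,200:400,1]<95).astype(int);w=np.nonzero(np.convolve(w,np.ones(5),'same')>=4)[0]
    u=np.nonzero(hsv[v,200:400,1]<95)[0]+200
    u=u[(u>205)&(u<395)];L.append((u.min(),v));Rr.append((u.max(),v))
for e in(L,Rr):
    P=np.array([plane("wrist",q,.089,s)[:2] for q in e]);f=cv2.fitLine(P.astype(np.float32),cv2.DIST_HUBER,0,.001,.001).ravel()
    print("edge",f,np.degrees(np.arctan2(-f[0]*np.sign(f[1]),abs(f[1]))))
# screws
for q in [(243,215),(346,216),(244,277),(341,277)]: print(q,plane("wrist",q,.085,s))
```

```text
[[  0   0   3   2   5]
 [ 26   0   2   2   2]
 [  9  10   8  15 104]
 [ 24  29   4   3   6]
 [  0  30   3   2   5]] [[280.8    232.4   ]
 [306.5    232.5   ]
 [292.8462 248.8942]
 [305.6667 262.1667]
 [280.8    262.6   ]]
((292.5, 249.0), (14.0, 7.0), 90.0)
[[[294.5 247.5  20.7]]]
slot [0.5253 0.0437 0.085 ] circ [0.5235 0.0427 0.085 ]
ribblob [ 20   9  59  12 538] [285.5743 129.1933] [ 0.5126 -0.0531  0.1   ]
edge [ 0.2042  0.9789  0.5574 -0.0659] -11.7841835
edge [ 0.0521  0.9986  0.4474 -0.0298] -2.9837587
(243, 215) [0.558  0.0074 0.085 ]
(346, 216) [0.4788 0.0237 0.085 ]
(244, 277) [0.5697 0.0612 0.085 ]
(341, 277) [0.4903 0.0768 0.085 ]
```

Run:
```python
from h import *
plan([.479,.26,.17],175,5,step=.06)
```

```text
1, 0.0209, 0.0552, 0.0109, 0.0, -0.2, -6.0
1, 0.015, 0.0571, 0.0108, 0.0, 0.0, 0.0
1, 0.015, 0.0571, 0.0108, 0.0, 0.0, 0.0
1, 0.015, 0.0571, 0.0108, 0.0, 0.0, 0.0
1, 0.007, 0.0268, 0.0051, 0.0, 0.0, 0.0
left [0. 0. 0.] 0.0
```

carry_out --moves '[1, 0.021, 0.055, 0.0, 0, -0.2, -6, 1, 0.015, 0.057, 0.01, 0, 0, 0, 1, 0.015, 0.057, 0.012, 0, 0, 0, 1, 0.015, 0.057, 0.014, 0, 0, 0, 1, 0.007, 0.027, 0.012, 0, 0, 0]'

```text
clock: 3.9
tcp_pos: [0.4808, 0.2646, 0.1702]
orientation: [0.002, 0.047, 0.999, 0.0]
wrist_force: [-0.4, -0.4, 0.3]
finger_gap: 0.0853
```

carry_out --moves '[1, 0, 0.01, 0, 0, 0, 0, 1, 0, 0, 0, 0, 0, 0, 1, 0, 0, 0, 0, 0, 0, 1, 0, 0, 0, 0, 0, 0, 1, 0, 0, 0, 0, 0, 0]'

```text
clock: 4.53
tcp_pos: [0.4824, 0.2732, 0.1709]
orientation: [0.003, 0.048, 0.999, -0.0]
wrist_force: [-0.3, 0.3, 0.2]
finger_gap: 0.0852
```

Run:
```python
from h import *
s=env.get_state();im=env.read_camera("wrist");import json
json.dump({k:np.array(s[k]).tolist() for k in('tcp_pos','orientation')},open('w2.json','w'))
cv2.imwrite("pics/w2.png",im[:,:,::-1]);print(s['tcp_pos'],rot(s).as_matrix())
```

```text
[0.48243057 0.27324529 0.17089563] [[-9.95368810e-01  9.59896279e-02  5.18876078e-03]
 [ 9.59877871e-02  9.95382329e-01 -6.03232758e-04]
 [-5.22270487e-03 -1.02381408e-04 -9.99986356e-01]]
```

View pics/w2.png

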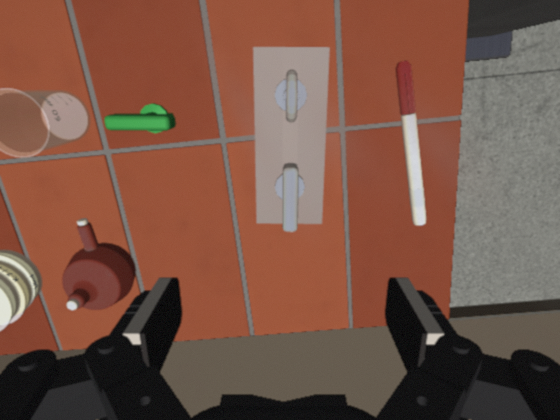

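The T-key's bar runs (290,165)–(290,230), with its collar at (290,187). The ring key is above it in the image at (291,95).

Run:
```python
from h import *
import json
np.set_printoptions(precision=4,suppress=True)
s=json.load(open('w2.json'));im=cv2.imread("pics/w2.png")
for q,z in[((290.5,197.5),.084),((291,165),.084),((290,230),.084),((289.5,187),.048),((290.5,95),.048)]:print(q,plane("wrist",q,z,s))
c=[plane("wrist",q,.046,s) for q in[(254,48),(329,48),(257,223),(323,223)]];c=np.array(c);print(c,c.mean(0))
d=c[2]+c[3]-c[0]-c[1];print(np.degrees(np.arctan2(-d[0],d[1])))
plan([.479,.26,.12],174.5,5)
```

```text
(290.5, 197.5) [0.4781 0.2583 0.084 ]
(291, 165) [0.476  0.2374 0.084 ]
(290, 230) [0.4804 0.2805 0.084 ]
(289.5, 187) [0.4787 0.2614 0.048 ]
(290.5, 95) [0.4722 0.1973 0.048 ]
[[0.4934 0.1658 0.046 ]
 [0.4445 0.1705 0.046 ]
 [0.506  0.2881 0.046 ]
 [0.4558 0.2928 0.046 ]] [0.4749 0.2293 0.046 ]
-5.595434401178935
1, 0.0024, -0.0136, 0.0509, -0.0, 0.3, -0.0
1, 0.0, 0.0, 0.0, 0.0, 0.0, 0.0
1, 0.0, 0.0, 0.0, 0.0, 0.0, 0.0
1, 0.0, 0.0, 0.0, 0.0, 0.0, 0.0
1, 0.0, 0.0, 0.0, 0.0, 0.0, 0.0
left [0. 0. 0.] 0.0
```

carry_out --moves '[1, 0.003, -0.0135, 0.03, 0, 0.3, 0, 1, 0, 0, 0.045, 0, 0, 0, 1, 0, 0, 0.025, 0, 0, 0, 1, 0, 0, 0, 0, 0, 0, 1, 0, 0, 0, 0, 0, 0]'

```text
clock: 5.2
tcp_pos: [0.481, 0.2587, 0.0713]
orientation: [0.003, 0.05, 0.999, 0.001]
wrist_force: [0.8, -0.1, -0.2]
finger_gap: 0.0853
```

Run:
```python
from h import *
print(env.get_state()['tcp_pos'])
plan([.4783,.26,.067],174.4,2)
```

```text
[0.48104309 0.25869668 0.07126434]
1, 0.0029, 0.001, 0.0043, 0.1, 0.3, -0.1
1, 0.0, 0.0, 0.0, 0.0, 0.0, 0.0
left [0. 0. 0.] 0.0
```

carry_out --moves '[1, 0.003, 0.001, 0.004, 0.1, 0.3, 0, 1, 0, 0, 0, 0, 0, 0, -1, 0, 0, 0, 0, 0, 0, -1, 0, 0, 0, 0, 0, 0, -1, 0, 0, 0, 0, 0, 0]' --squeeze 60

```text
clock: 5.82
tcp_pos: [0.4803, 0.2611, 0.0705]
orientation: [0.002, 0.049, 0.999, 0.001]
wrist_force: [0.3, 0.4, -0.2]
finger_gap: 0.0325
```

carry_out --moves '[-1, 0, 0, 0, 0, 0, 0, -1, 0, 0, 0, 0, 0, 0, -1, 0, 0, 0, 0, 0, 0, -1, 0, 0, 0, 0, 0, 0, -1, 0, 0, 0, 0, 0, 0]'

```text
clock: 6.45
tcp_pos: [0.4792, 0.2611, 0.0703]
orientation: [0.002, 0.049, 0.999, 0.001]
wrist_force: [-0.8, -0.4, 1.1]
finger_gap: 0.0092
```

carry_out --moves '[-1, 0, 0, -0.03, 0, 0, 0, -1, 0, 0, -0.035, 0, 0, 0, -1, 0, 0, -0.03, 0, 0, 0, -1, 0, 0, -0.005, 0, 0, 0, -1, 0, 0, 0, 0, 0, 0]'

```text
clock: 7.08
tcp_pos: [0.48, 0.2604, 0.1711]
orientation: [0.002, 0.05, 0.999, 0.001]
wrist_force: [-0.2, 0.3, -0.8]
finger_gap: 0.0088
```

Run:
```python
from h import *
s=env.get_state();print(s['tcp_pos'],s['finger_gap'])
plan([.5245,.0428,.162],168.2,10,step=.055,grip=-1)
```

```text
[0.48000608 0.2604294  0.17110615] 0.008752857946489365
-1, -0.0163, -0.0525, 0.0022, 0.1, 0.2, 6.1
-1, -0.0218, -0.0505, 0.0023, 0.0, 0.0, 0.0
-1, -0.0218, -0.0505, 0.0023, 0.0, 0.0, 0.0
-1, -0.0218, -0.0505, 0.0023, 0.0, 0.0, 0.0
-1, -0.0009, -0.0021, 0.0001, 0.0, 0.0, 0.0
-1, 0.0, 0.0, 0.0, 0.0, 0.0, 0.0
-1, 0.0, 0.0, 0.0, 0.0, 0.0, 0.0
-1, 0.0, 0.0, 0.0, 0.0, 0.0, 0.0
-1, 0.0, 0.0, 0.0, 0.0, 0.0, 0.0
-1, 0.0, 0.0, 0.0, 0.0, 0.0, 0.0
left [0. 0. 0.] 0.0
```

carry_out --moves '[-1, -0.016, -0.0525, 0.002, 0.1, 0.2, 6.1, -1, -0.022, -0.0505, 0.002, 0, 0, 0, -1, -0.022, -0.0505, 0.002, 0, 0, 0, -1, -0.022, -0.05, 0.002, 0, 0, 0, -1, 0, 0, 0, 0, 0, 0]'

```text
clock: 7.7
tcp_pos: [0.523, 0.04, 0.1549]
orientation: [-0.004, 0.103, 0.995, -0.001]
wrist_force: [-0.1, 0.3, -0.7]
finger_gap: 0.0088
```

Run:
```python
from h import *
s=env.get_state();print(s['tcp_pos'],s['finger_gap'])
plan([.5245,.0428,.155],168.2,1,step=.055,grip=-1)
```

```text
[0.52301212 0.03996765 0.15493045] 0.008783151504431331
-1, -0.0009, 0.0031, -0.0001, -0.1, -0.4, 0.0
left [0. 0. 0.] 0.0
```

carry_out --moves '[-1, -0.001, 0.003, 0, -0.1, -0.4, 0, -1, 0, 0, 0, 0, 0, 0, -1, 0, 0, 0, 0, 0, 0, -1, 0, 0, 0, 0, 0, 0, -1, 0, 0, 0, 0, 0, 0]'

```text
clock: 8.32
tcp_pos: [0.5227, 0.0466, 0.1528]
orientation: [-0.002, 0.1, 0.995, 0.0]
wrist_force: [0.3, 0.9, -1.3]
finger_gap: 0.009
```

Run:
```python
from h import *
s=env.get_state();print(s['tcp_pos'],rot(s).as_matrix())
im=env.read_camera("wrist")[:,:,::-1];c=env.read_camera("scene")[:,:,::-1];d=env.read_camera("side")[:,:,::-1]
for n,i in(('w3',im),('s3',c),('d3',d)):cv2.imwrite(f"pics/{n}.png",i)
print([proj(n,[.5245,.0428,.1]) for n in("scene","side")])
a=cv2.resize(im[180:380,190:370],(540,600),interpolation=cv2.INTER_CUBIC)
b=cv2.resize(c[160:225,255:320],(260,260),interpolation=cv2.INTER_CUBIC)
e=cv2.resize(d[165:230,240:305],(260,260),interpolation=cv2.INTER_CUBIC)
o=np.zeros((600,800,3),np.uint8);o[:,:540]=a;o[:260,540:]=b;o[300:560,540:]=e;cv2.imwrite("pics/m3.png",o)
```

```text
[0.5226756  0.04664963 0.15280845] [[-9.79906331e-01  1.99416940e-01 -4.05789847e-03]
 [ 1.99415593e-01  9.79914729e-01  7.37928781e-04]
 [ 4.12354998e-03 -8.61071454e-05 -9.99991494e-01]]
[array([286.87745593, 201.91708123]), array([272.00130702, 208.63388227])]
```

View pics/m3.png

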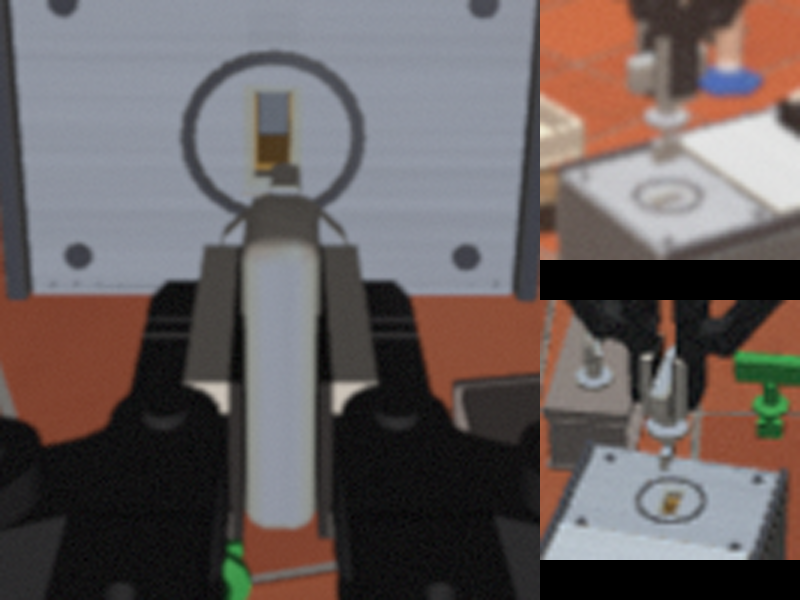

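The wrist crop shows the slot centred at about (281,225) in full-frame pixels. The bit's near lower edge is at about (285,235), and the key hangs straight.

Run:
```python
from h import *
np.set_printoptions(precision=4,suppress=True)
s=env.get_state();r=rot(s).as_matrix();t=np.array(s['tcp_pos'])
f=lambda u,v:(190+u/3,180+v/3)
T=lambda P:(r.T@(P-t))*1000
for n,q,z in[("circ",(273.5,134),.085),("slottop",(274,91),.085),("bit near edge",(285.5,166),.1065),("bit col higher",(287,180),.109),("bar near top",(281,242),.167),("bar far top",(281,527),.167),("scr",(62,4),.085),("scr",(484,4),.085),("scr",(78,257),.085),("scr",(467,257),.085)]:
    P=plane("wrist",f(*q),z,s);print(n,P,T(P))
```

```text
circ [0.5242 0.0417 0.085 ] [-2.5748 -4.1979 67.8056]
slottop [0.5222 0.0328 0.085 ] [ -2.4635 -13.2531  67.8073]
bit near edge [0.5215 0.0397 0.1065] [-0.2894 -6.618  46.3151]
bit col higher [0.5216 0.0414 0.109 ] [-0.0308 -5.0053 43.8159]
bar near top [0.5193 0.0236 0.167 ] [ -1.1284 -22.8626 -14.1866]
bar far top [0.5278 0.0652 0.167 ] [ -1.0955  19.6353 -14.1923]
scr [0.5582 0.0075 0.085 ] [-42.8153 -30.8583  67.6442]
scr [0.4795 0.0236 0.085 ] [ 37.6008 -30.8159  67.9739]
scr [0.5692 0.0603 0.085 ] [-43.0121  23.0961  67.636 ]
scr [0.4905 0.0765 0.085 ] [37.4151 23.2014 67.9658]
```

carry_out --moves '[-1, -0.0026, -0.0025, 0, 0, -0.2, 0, -1, 0, 0, 0, 0, 0, 0, -1, 0, 0, 0, 0, 0, 0, -1, 0, 0, 0, 0, 0, 0, -1, 0, 0, 0, 0, 0, 0]'

```text
clock: 9.1
tcp_pos: [0.5251, 0.0427, 0.1529]
orientation: [-0.0, 0.101, 0.995, -0.0]
wrist_force: [-0.2, -0.2, -0.8]
finger_gap: 0.0087
```

Run:
```python
from h import *
plan([.5247,.0436,.1528],168.5,1,grip=-1)
```

```text
-1, 0.0006, 0.0008, 0.0001, -0.0, -0.0, -0.1
left [0. 0. 0.] 0.0
```

carry_out --moves '[-1, 0.0006, 0.0008, 0.006, 0, 0, 0, -1, 0, 0, 0.006, 0, 0, 0, -1, 0, 0, 0.003, 0, 0, 0, -1, 0, 0, 0.003, 0, 0, 0, -1, 0, 0, 0, 0, 0, 0]'

```text
clock: 9.72
tcp_pos: [0.5242, 0.0438, 0.1331]
orientation: [-0.001, 0.101, 0.995, -0.0]
wrist_force: [0.1, -0.1, -0.9]
finger_gap: 0.0089
```

Run:
```python
from h import *
s=env.get_state();print(s['tcp_pos'],s['wrist_force'],s['ft_torque'])
plan([.5247,.0436,.125],168.5,1,grip=-1)
```

```text
[0.52419646 0.04379644 0.13305546] [ 0.06369018 -0.1369138  -0.90740066] [-0.00861871  0.0157111  -0.00123305]
-1, -0.0005, -0.0001, 0.0081, -0.0, -0.1, -0.1
left [0. 0. 0.] 0.0
```

carry_out --moves '[-1, -0.0005, 0, 0.004, 0, -0.1, 0, -1, 0, 0, 0.003, 0, 0, 0, -1, 0, 0, 0.002, 0, 0, 0, -1, 0, 0, 0, 0, 0, 0, -1, 0, 0, 0, 0, 0, 0]'

```text
clock: 10.35
tcp_pos: [0.5249, 0.0437, 0.1237]
orientation: [0.001, 0.101, 0.995, -0.0]
wrist_force: [-0.3, 0.1, -0.7]
finger_gap: 0.0089
```

Run:
```python
from h import *
s=env.get_state();print(s['tcp_pos'],s['wrist_force'],s['ft_torque'])
plan([.5247,.0436,.11],168.5,1,grip=-1)
```

```text
[0.52492244 0.04365691 0.12366551] [-0.27594796  0.06124426 -0.68324633] [ 0.0075723  -0.04252219  0.00410318]
-1, 0.0002, -0.0001, 0.0137, -0.0, 0.1, -0.1
left [0. 0. 0.] 0.0
```

carry_out --moves '[-1, 0, 0, 0.004, 0, 0, 0, -1, 0, 0, 0.004, 0, 0, 0, -1, 0, 0, 0.003, 0, 0, 0, -1, 0, 0, 0.002, 0, 0, 0, -1, 0, 0, 0.001, 0, 0, 0]'

```text
clock: 10.98
tcp_pos: [0.5249, 0.0436, 0.1093]
orientation: [0.001, 0.101, 0.995, -0.0]
wrist_force: [-3.5, 0.8, 10.3]
finger_gap: 0.0091
```

Run:
```python
from h import *
s=env.get_state();print(s['tcp_pos'],s['wrist_force'],s['ft_torque'])
plan([.5247,.0436,.109],168.5,1,grip=-1)
```

```text
[0.52488325 0.04364908 0.10929204] [-3.54571612  0.76043353 10.34711798] [0.08107096 0.68095944 0.0321375 ]
-1, 0.0002, -0.0001, 0.0003, -0.0, 0.1, -0.1
left [0. 0. 0.] 0.0
```

carry_out --moves '[-1, -0.0003, 0, 0.0005, 0, 0, 8, -1, -0.0003, 0, 0.0003, 0, 0, 10, -1, -0.0003, 0, 0.0003, 0, 0, 10, -1, -0.0003, 0, 0.0003, 0, 0, 10, -1, -0.0003, 0, 0.0003, 0, 0, 10]' --squeeze 80

```text
clock: 11.6
tcp_pos: [0.5245, 0.0432, 0.1094]
orientation: [-0.0, 0.508, 0.862, -0.0]
wrist_force: [-1.9, 0.4, 2.0]
finger_gap: 0.0086
```

```bash
cat > st.py <<'E'
from h import *
s=env.get_state();m=rot(s).as_matrix()
print(np.round(s['tcp_pos'],4),np.round(s['wrist_force'],1),np.round(s['ft_torque'],3),"yaw",np.degrees(np.arctan2(m[1,0],m[0,0])),"tilt",np.round(m[:2,2],4),s['finger_gap'])
E
python3 st.py
```

```text
[0.5245 0.0432 0.1094] [-1.9  0.4  2. ] [0.014 0.365 0.118] yaw 118.97997083174376 tilt [-0.0005 -0.0006] 0.00857289355948969
```

carry_out --moves '[-1, -0.0003, 0, 0.0003, 0, 0, 9, -1, -0.0003, 0, 0.0003, 0, 0, 9, -1, -0.0003, 0, 0.0003, 0, 0, 9, -1, 0, 0, 0.0003, 0, 0, 4, -1, 0, 0, 0, 0, 0, 3]'

```text
clock: 12.22
tcp_pos: [0.5241, 0.0427, 0.1094]
orientation: [-0.0, 0.744, 0.668, -0.001]
wrist_force: [-1.9, -0.3, -1.3]
finger_gap: 0.0087
```

```bash
python3 st.py
```

```text
[0.5241 0.0427 0.1094] [-1.9 -0.3 -1.3] [-0.114  0.11   0.373] yaw 83.8712779946079 tilt [-0.0009 -0.0007] 0.008712505103930816
```

carry_out --moves '[-1, 0, 0, 0, 0, 0, 3, -1, 0, 0, 0, 0, 0, 3, -1, 0, 0, 0, 0, 0, 0, -1, 0, 0, 0, 0, 0, 0, -1, 0, 0, 0, 0, 0, 0]'

```text
clock: 12.85
tcp_pos: [0.5244, 0.0428, 0.1094]
orientation: [0.0, 0.777, 0.63, -0.001]
wrist_force: [0.1, 0.6, -0.5]
finger_gap: 0.0087
```

```bash
python3 st.py
```

```text
[0.5244 0.0428 0.1094] [ 0.1  0.6 -0.5] [-0.09  -0.059  0.5  ] yaw 78.05200143814912 tilt [-0.0004 -0.0014] 0.008653449977188402
```

carry_out --moves '[-1, 0, 0, 0, 0, 0, -2, 0, 0, 0, 0, 0, 0, 0, 0, 0, 0, 0, 0, 0, 0, 0, 0, 0, 0, 0, 0, 0, 0, 0, 0, 0, 0, 0, 0]'

```text
clock: 13.48
tcp_pos: [0.5244, 0.0426, 0.1097]
orientation: [0.0, 0.766, 0.643, -0.0]
wrist_force: [-0.4, -0.6, 0.2]
finger_gap: 0.0426
```

```bash
python3 st.py
```

```text
[0.5244 0.0426 0.1097] [-0.4 -0.6  0.2] [ 0.002 -0.032 -0.055] yaw 80.09089441061053 tilt [-0.0002 -0.0013] 0.04257533096107581
```

carry_out --moves '[0, 0, 0, -0.02, 0, 0, 0, 0, 0, 0, -0.035, 0, 0, 0, 0, 0, 0, -0.02, 0, 0, 0, -1, -0.03, 0, 0, 0, 0, 2, -1, -0.035, 0, 0, 0, 0, 0]'

```text
clock: 14.1
tcp_pos: [0.512, -0.0207, 0.1872]
orientation: [0.0, 0.776, 0.631, -0.0]
wrist_force: [0.1, 0.0, 0.4]
finger_gap: 0.0072
```

```bash
python3 st.py
python3 - <<'E'
from h import *
plan([.511,-.0216,.185],78.2,2,grip=-1)
ims=[env.read_camera(n)[:,:,::-1] for n in("scene","side","wrist")]
A=cv2.resize(ims[0][170:260,240:390],(600,360),interpolation=cv2.INTER_CUBIC)
cv2.imwrite("pics/w4.png",ims[2]);cv2.imwrite("pics/m4.png",np.vstack([A,cv2.resize(ims[1][195:315,205:405],(600,360))[:240]]))
E
```

```text
[ 0.512  -0.0207  0.1872] [0.1 0.  0.4] [0.013 0.003 0.011] yaw 78.24666409292266 tilt [-0.0001 -0.0012] 0.007209663840320759
-1, -0.0011, -0.0008, 0.0022, 0.0, 0.1, 0.0
-1, 0.0, 0.0, 0.0, 0.0, 0.0, 0.0
left [0. 0. 0.] 0.0
```

View pics/m4.png

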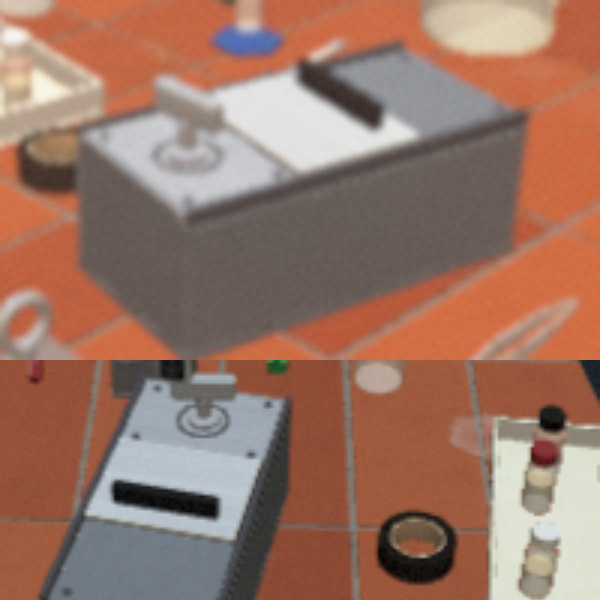

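The key stands seated with its collar on the plate. The bar is turned to nearly across the safe and the cover is still closed. Next I descend between the key and the rib.

carry_out --moves '[-1, -0.001, -0.001, 0.03, 0, 0, 0, -1, 0, 0, 0.03, 0, 0, 0, -1, 0, 0, 0.012, 0, 0, 0, -1, 0, 0, 0.003, 0, 0, 0, -1, 0, 0, 0, 0, 0, 0]'

```text
clock: 14.88
tcp_pos: [0.5122, -0.0201, 0.1115]
orientation: [0.001, 0.777, 0.63, 0.001]
wrist_force: [0.8, 0.7, 0.2]
finger_gap: -0.0002
```

```bash
python3 st.py
```

```text
[ 0.5122 -0.0201  0.1115] [0.8 0.7 0.2] [ 0.009 -0.004 -0.018] yaw 78.11612858964583 tilt [ 0.0023 -0.0002] -0.00023387635993019862
```

carry_out --moves '[-1, 0, 0, 0.005, 0, 0, 0, -1, 0, 0, 0, 0, 0, 0, -1, -0.008, 0, 0, 0, 0, 0, -1, -0.008, 0, 0, 0, 0, 0, -1, -0.006, 0, 0, 0, 0, 0]'

```text
clock: 15.5
tcp_pos: [0.5091, -0.0427, 0.1084]
orientation: [0.002, 0.776, 0.63, 0.002]
wrist_force: [-0.2, 1.9, -0.2]
finger_gap: 0.0
```

```bash
python3 st.py
python3 - <<'E'
from h import *
plan([.4936,-.105,.1055],78.2,1,step=.2)
E
```

```text
[ 0.5091 -0.0427  0.1084] [-0.2  1.9 -0.2] [ 0.313 -0.03   0.017] yaw 78.16456194158755 tilt [ 0.0063 -0.0001] 3.3977734497600114e-05
1, -0.0642, -0.0024, 0.0028, 0.4, -0.1, -0.0
left [0. 0. 0.] 0.0
```

carry_out --moves '[-1, -0.01, -0.0005, 0.002, 0.3, 0, 0, -1, -0.012, -0.0005, 0.001, 0, 0, 0, -1, -0.012, -0.0005, 0, 0, 0, 0, -1, -0.012, -0.0005, 0, 0, 0, 0, -1, -0.006, 0, 0, 0, 0, 0]'

```text
clock: 16.12
tcp_pos: [0.4971, -0.0975, 0.1062]
orientation: [0.001, 0.777, 0.63, 0.002]
wrist_force: [0.3, 1.2, 1.6]
finger_gap: -0.0
```

```bash
python3 st.py
python3 - <<'E'
from h import *
plan([.4936,-.105,.1055],78.2,1,step=.2)
E
```

```text
[ 0.4971 -0.0975  0.1062] [0.3 1.2 1.6] [ 0.315 -0.158  0.004] yaw 78.11455414687929 tilt [0.0046 0.0008] -2.4883672166465512e-05
1, -0.008, -0.0019, 0.0006, 0.2, -0.1, -0.1
left [0. 0. 0.] 0.0
```

Moving freely; continue to the stop.

carry_out --moves '[-1, -0.005, -0.001, 0, 0.2, 0, 0, -1, -0.004, 0, 0, 0, 0, 0, -1, -0.004, 0, 0, 0, 0, 0, -1, -0.003, 0, 0, 0, 0, 0, -1, -0.003, 0, 0, 0, 0, 0]'

```text
clock: 16.75
tcp_pos: [0.4946, -0.1038, 0.1064]
orientation: [-0.009, 0.773, 0.634, 0.014]
wrist_force: [2.7, 11.0, 2.8]
finger_gap: 0.0001
```

```bash
python3 st.py
```

```text
[ 0.4946 -0.1038  0.1064] [ 2.7 11.   2.8] [ 2.073 -0.779  0.008] yaw 78.64667494596289 tilt [0.0093 0.0317] 5.6121839454791866e-05
```

The force rose to 11 N at the travel expected for the stop. I'll back off, lift clear and check.

carry_out --moves '[-1, -0.001, 0, 0, 0, 0, 0, -1, 0.008, 0, 0, -1.5, 0, 0, -1, 0.004, 0, -0.02, 0, 0, 0, -1, 0, 0, -0.05, 0, 0, 0, -1, 0, 0, -0.05, 0, 0, 0]'

```text
clock: 17.38
tcp_pos: [0.4871, -0.0925, 0.2236]
orientation: [-0.004, 0.773, 0.634, 0.019]
wrist_force: [1.4, -0.6, -0.3]
finger_gap: 0.0003
```

```bash
python3 st.py
python3 - <<'E'
from h import *
ims=[env.read_camera(n)[:,:,::-1] for n in("scene","side","wrist")]
cv2.imwrite("pics/d5.png",ims[1]);cv2.imwrite("pics/w5.png",ims[2])
A=cv2.resize(ims[0][160:300,180:400],(440,280),interpolation=cv2.INTER_CUBIC)
B=cv2.resize(ims[1][145:315,180:420],(480,340))[:, :360]
W=cv2.resize(ims[2],(440,320));o=np.zeros((600,800,3),np.uint8);o[:280,:440]=A;o[280:,:440]=W;o[:340,440:]=B;cv2.imwrite("pics/m5.png",o)
for x in(.07,0): 
    P=np.array([.5243,.042,.105])-(.096+x)*np.array([.2045,.9789,0]);print(proj("scene",P),proj("side",P))
E
```

```text
[ 0.4871 -0.0925  0.2236] [ 1.4 -0.6 -0.3] [-0.062 -0.023  0.016] yaw 78.73811613944058 tilt [0.0237 0.0304] 0.0003248191901749044
[350.00758403 182.72256306] [248.80559627 263.98822607]
[324.86017658 189.50491938] [259.25959101 238.13206723]
```

View pics/m5.png

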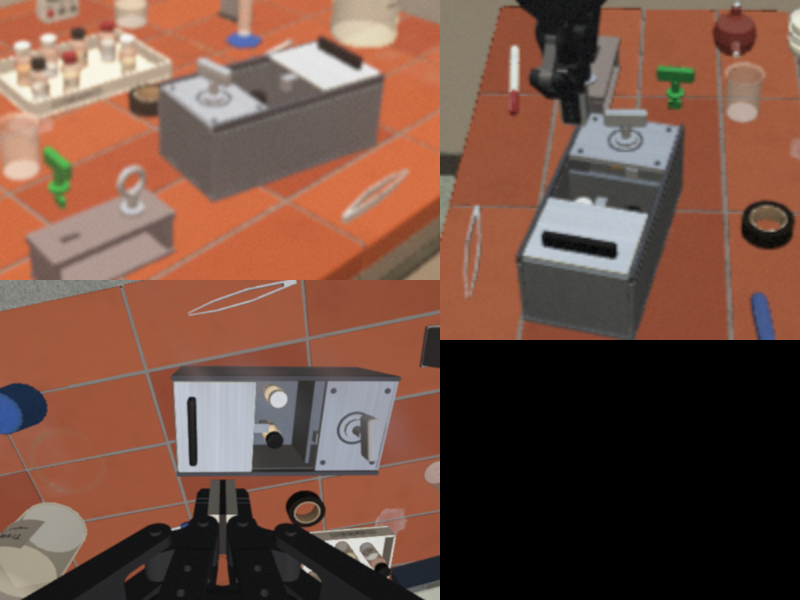

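```bash
python3 -c "
from workcell import env
print(env.hand_in())"
```

```text
the job is handed in; nothing more can be done
None
```

I moved the T-shaped key from the stand to the safe, seated it and turned it clockwise to the stop. I then pushed the cover by its rib to its end stop and handed the job in at about 17.5 s.

- **Seating:** the arm met 10 N just where the collar should reach the plate, and the picture after release shows the collar on it.
- **Turning:** the torque rose to about 0.5 N m at the stop. The gripper turned about 90° while the lock's own limit is about 78°, so the rest was the bar slipping or flexing in the jaws. I did not measure the rotor angle itself, but the cover slid freely, so the bolt is drawn.
- **Cover:** the push met 11 N at the expected end of travel. In the last side picture the rib is at about (250,267), against (249,264) predicted for the top of a fully open rib. The well and vials are uncovered.
- **Everything else:** the last pictures show the T-shaped key still turned in the lock and the ring key in the stand. The green look-alike and the other things in view look unmoved. The robot was clear of everything when I handed in.

No check failed.

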